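# Jar into its stand, nested double lid on, outer lid held off

### The job

Stand the jam jar fully home in the round well of the wooden stand and let it go. Then pick up the nested pair of lids together by the red knob, set it down on the jar so that the inner lid seats in the mouth, and let go without dropping it. Last, take the brass outer lid alone by its collar, lift it level until it is well clear above the red knob, leaving the inner lid seated, and finish while holding it there in the gripper; leave the bread, spreader, mustard jar and cup alone.

Things in the scene. Friction and masses are not known exactly. Their poses are not given: they have to be found in the camera images.
- stand: Pale wooden block, 100 x 100 x 45 mm high, fixed to the counter, with one round well in the middle of its top. Origin: centre of its underside, z up.
- stand_hole0 (a point): Centre of the mouth of the stand's well, level with the block's top, 45 mm above the counter. The well is 61 mm in diameter and 40 mm deep, with a flat floor and a 3 mm chamfer at the mouth.
- jar: Open straight glass jar with dark red jam in its lower part, loose on the counter: outside diameter 58 mm, height 85 mm, wall 4 mm (mouth 50 mm), small chamfer at the foot, 0.2 kg. Origin: centre of its underside, z up its axis. Home in the stand its rim is 90 mm above the counter, 45 mm above the block.
- inner_lid: White lid with red knob, 0.09 kg, standing on the counter inside the outer lid. Heights from its origin (centre of underside, z up): plug, diameter 47 mm, 0-8 mm (enters the jar's mouth); flange, 58 mm, 8-15 mm (rests on the rim: seated, its origin is 77 mm above the jar's); red stem, 12 mm, to 40 mm; red cylindrical knob, 18 mm, 40-66 mm.
- outer_lid: Loose brass ring cap, 0.1 kg, carried by the inner lid. Heights from its origin (centre of underside, z up): skirt, 62 mm inside, 69 outside, 0-6 mm, round the flange; flat top 6-11 mm with 28 mm hole for the stem; round collar to grip, 44 mm outside, 32 inside, 11-25 mm. Nested, its origin is 9 mm above the inner lid's (2 mm side play); the knob's top is 32 mm above the collar.
- bread: Bystander: two bread slices, one on the other, 100 mm across, 28 mm high, on the wooden cutting board beyond the work. Origin: centre of the underside.
- spreader: Bystander: wooden spreader, 143 mm long, 24 mm wide, 8 mm thick, lying on the cutting board (16 mm thick). Origin: underside, near the middle of its length, x towards the blade.
- mustard: Bystander: small closed amber jar with a yellow cap, 54 mm in diameter, 80 mm high. Origin: centre of its underside.
- cup: Bystander: small blue mug, 64 mm in diameter, 55 mm high. Origin: centre of its underside.
Mind the look-alikes: they are no part of the job. There is more than one size of the stand; the one meant has the size given above. What is shaped like the jar but purple is not meant.

How it is judged:
By the outcome, as a careful person would: the job done as asked, in the order asked, and still so for the second after the job is handed in, while the arm keeps its last pose, push and grip.
It also fails if it takes over 72 s, if anything falls off the work surface, if the arm or the gripper's body presses on something with over 40 N, if the wrist force passes 120 N, or if a joint passes its speed limit or range.

### The arm

A 6-joint arm with a two-finger parallel gripper is mounted at the origin on the work surface. World frame = base frame: x ahead of the robot, y to its left, z up, the work surface at z = 0. Lengths are in m, angles in rad, forces in N, time in s.
With the tool pointing down it reaches from about 0.375 to 0.925 m from the base axis. Payload 5.7 kg.
Tool frame: the origin (TCP) lies at the very end of the fingers, on their centre line; the grasp point (between the pads) lies 19 mm behind it; z points along the fingers, y is the line along which they close (so a half turn about z gives the same grasp; the last joint's range is limited). The gripper opens to 88 mm and grips with 3 to 60 N. Pads are 20 mm wide; open, the fingers measure 115 mm over their backs; the gripper's body (75 mm by 178 mm) begins 61 mm behind the grasp point.
Start: joints at [1.026, 0.359, 1.51, -0, 1.272, -0.115], TCP at [0.25, 0.545, 0.223] pointing down, gripper open.
Joint ranges: [-2.97, 2.97], [-1.01, 2.36], [0.21, 2.38], [-0.96, 4.11], [0.2, 2.71], [-2.98, 2.98]. Speed limits (rad/s): [2.39, 2.39, 3.14, 3.14, 3.14, 3.14].

### API

Orientations are given as a unit quaternion [w, x, y, z].
In Python, from cell import ctrl gives the robot as it stands.
- The arm moves only by the tool jog_arm, never from a script. Its arguments are lists of equal length, an entry for each row: "translation": the shift along the tool's x, y, z in cm, a list of three; "roll": the turn about the tool's z in rad; "gripper": the closure, from -1 (fully open) to 1 (shut). A call has 1 to 12 rows; each row is the pose to reach, as a shift and turn from the pose commanded when the call began, along the tool's axes at that moment; what a row does not reach only later rows make up. A row lasts 1/10 s, in which the tool goes at most 50 mm and 8.59 degrees, less where a joint would pass 70% of its speed; a pose out of reach is approached as far as the arm can. A call with a gripper value outside its range is refused whole. The fingers move at their own pace and stop on an object; "grip_force" is the grip in N (left out, the last holds). Time passes only in rows, so rows that repeat a pose let the fingers close. It gives the time, the measured TCP pose, the force, the opening and the grip force at its end, in the units of the state.
- ctrl.get_obs(): the state, without advancing time (a new reading comes with each control period).
- ctrl.grab_frame(name): name is "scene" or "top" or "wrist"; returns the picture (400x640x3 uint8, red, green, blue); there is no depth.
- ctrl.camera_info(name): a dict with "vertical_fov" (degrees; the focal length in pixels is half the picture's height over the tangent of half this angle, whatever the lens; pixels are square), "cx", "cy" (the principal point, pixels), "k1" (the pictures are not rectified: a ray, as slopes to the right and down, at radius r is drawn at 1 + k1 r^2 times it, then the intrinsics apply), "origin" and "orientation" of the camera in the world. Camera axes: x right, y down, z forward; pixel columns grow to the right and rows downward; lengths in m; the calibration is good to about 2 mm. A picture is of the moment at which its call begins: read the wrist's pose just before it. camera_info takes no time and is no camera call; for the wrist camera it gives the pose at the moment of the call.
- ctrl.sign_off(): hands the job in; it is judged then, once.
The state is a dict: "t": time; "joints": joint angles; "dq": joint speeds; "joint_efforts": joint torques, N m; "eef_pos": TCP position; "tool_rot": TCP orientation; "force": force on the tool from outside, world axes, zero at the start; "ft_torque": the same for the moment, N m; "opening": finger opening in m; "finger_force": force on a finger pad.
Only numpy, scipy, OpenCV 4.12 (cv2) and the standard library are available. Lean on these libraries where they do the work, as an engineer would, in place of code of your own. Each camera call takes 0.05 s, during which the arm holds its last target. There are 200 camera calls.

## Working session

There is one attempt and no reset: what is moved stays moved. The work goes in short steps, Python scripts to look and compute and a tool call to move; the robot and the scene stay as the last step left them, time stands still between calls to the robot, and variables do not carry over. Pictures are saved under pics/ and viewed, at most 10 in all, crops included, and the job is handed in when it is done.

Besides the shell and the picture viewer there is one more tool, called after "Emit:" by a JSON object that holds its "op" and its "data", one argument or row to a line. jog_arm: Moves the arm, as the interface text tells. Its arguments: {"type":"object","properties":{"translation":{"type":"array"},"roll":{"type":"array"},"gripper":{"type":"array"},"grip_force":{"type":"number"}},"required":["translation","roll","gripper"]}

```bash
mkdir -p pics
cat > h.py <<'E'
import numpy as np,cv2
from cell import ctrl
from scipy.spatial.transform import Rotation as R
def rot(q): return R.from_quat([q[1],q[2],q[3],q[0]]).as_matrix()
def K(c,h=400):
    f=h/2/np.tan(np.radians(c["vertical_fov"])/2); return f
def ray(c,u,v):
    f=K(c); d=np.array([(u-c["cx"])/f,(v-c["cy"])/f]); s=d.copy()
    for _ in range(20): s=d/(1+c["k1"]*(s@s))
    return np.array(c["origin"]),rot(c["orientation"])@np.array([s[0],s[1],1])
def onz(c,u,v,z):
    o,d=ray(c,u,v); return o+d*(z-o[2])/d[2]
def proj(c,p):
    q=rot(c["orientation"]).T@(np.array(p)-c["origin"]); s=q[:2]/q[2]; s=s*(1+c["k1"]*(s@s)); return s*K(c)+[c["cx"],c["cy"]]
def snap(n):
    c=ctrl.camera_info(n); im=cv2.cvtColor(ctrl.grab_frame(n),cv2.COLOR_RGB2BGR); return c,im
E
python3 - <<'E'
from h import *
for n in("scene","top"):
    c,im=snap(n); cv2.imwrite(f"pics/{n}0.png",im); print(n,c)
o=ctrl.get_obs(); print(o)
E
```

```text
scene {'vertical_fov': 45.79542927825432, 'cx': 323.60602037927447, 'cy': 196.2247087209855, 'k1': -0.0090304887289567, 'origin': array([ 1.41016263, -0.10574658,  0.73796052]), 'orientation': array([-0.33208446,  0.66985885,  0.59151829, -0.30185285])}
top {'vertical_fov': 48.40370968598239, 'cx': 314.99783326375683, 'cy': 196.87502505926184, 'k1': -0.1289619931064357, 'origin': array([0.4850011 , 0.0058883 , 0.93509772]), 'orientation': array([ 0.0266586 , -0.70471836,  0.70877784, -0.01718481])}
{'t': 0.1, 'joints': array([ 1.02587754e+00,  3.59440722e-01,  1.51128154e+00, -2.12781563e-05,
        1.27254411e+00, -1.15084114e-01]), 'dq': array([ 0.00058812, -0.00028299, -0.00123093, -0.00023358, -0.00060501,
       -0.00109532]), 'joint_efforts': array([ 2.53165999e-04, -5.16353774e+01, -2.71405792e+01,  6.78056083e-02,
        2.75950239e-02,  1.07673665e-05]), 'eef_pos': array([0.24971573, 0.54488711, 0.2219053 ]), 'tool_rot': array([-2.61561405e-04,  2.13263530e-01,  9.76994353e-01, -7.94998465e-04]), 'force': array([-0.04210648,  0.02129663, -0.54042886]), 'ft_torque': array([-0.02949961,  0.01325611,  0.0181278 ]), 'finger_force': 0.0, 'opening': 0.08776840794263482}
```

View pics/top0.png

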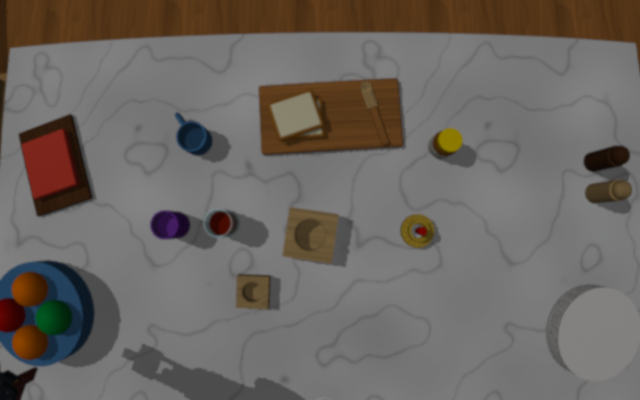

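View pics/scene0.png

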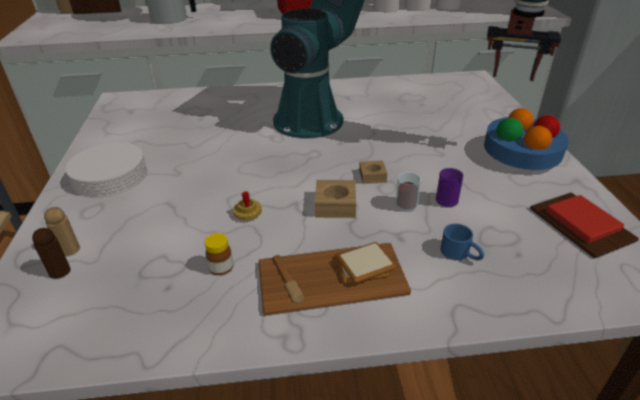

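The top view shows the clear jar with red jam at (220,223) and a purple look-alike at (170,224). The large stand is at (312,235), a small look-alike at (254,291), and the lids at (418,231). By its description the job needs the red-jam jar and the large stand. I'll measure sizes and check them in one enlarged crop.

Run:
```python
from h import *
c,im=snap("top"); cs,ims=snap("scene")
cv2.imwrite("pics/crop.png",cv2.resize(im[195:320,145:445],None,fx=2.6,fy=2.6,interpolation=cv2.INTER_CUBIC))
hsv=cv2.cvtColor(im,cv2.COLOR_BGR2HSV)
def blob(m,x0,x1,y0,y1):
    k=np.zeros_like(m);k[y0:y1,x0:x1]=m[y0:y1,x0:x1]
    cn=max(cv2.findContours(k,cv2.RETR_EXTERNAL,cv2.CHAIN_APPROX_NONE)[0],key=cv2.contourArea); return cn
for nm,m,b,z in [("stand",cv2.inRange(hsv,(8,60,40),(28,255,255)),(275,350,200,270),.045),
 ("small",cv2.inRange(hsv,(8,60,40),(28,255,255)),(230,280,270,312),.03),
 ("brass",cv2.inRange(hsv,(15,110,60),(35,255,255)),(395,440,210,255),.018),
 ("knob",cv2.inRange(hsv,(0,150,60),(8,255,255)),(395,440,210,255),.066),
 ("jam",cv2.inRange(hsv,(0,120,30),(8,255,255)),(200,240,205,240),.035)]:
    cn=blob(m,*b); r=cv2.minAreaRect(cn); e=cv2.minEnclosingCircle(cn)
    pts=[onz(c,*p,z)[:2] for p in cv2.boxPoints(r)]
    print(nm,r,e,np.round(onz(c,*r[0],z),4),"sides mm",[round(1e3*np.linalg.norm(pts[i]-pts[i-1])) for i in(0,1)],np.round(pts,4).tolist())
# sample around jar for HSV
print(hsv[223,196:246].tolist())
```

```text
stand ((310.26995849609375, 235.1099853515625), (49.78031921386719, 49.63890075683594), 8.130102157592773) ((310.4179992675781, 235.062255859375), 33.900848388671875) [0.4639 0.0275 0.045 ] sides mm [99, 99] [[0.4222, 0.0839], [0.5203, 0.0696], [0.5056, -0.029], [0.4078, -0.0143]]
small ((252.7396240234375, 291.4886474609375), (32.79510498046875, 33.142601013183594), 2.4895529747009277) ((252.5, 291.5), 21.96598243713379) [0.3494 0.1454 0.03  ] sides mm [67, 68] [[0.3168, 0.1807], [0.3843, 0.1775], [0.3816, 0.1104], [0.3144, 0.1136]]
brass ((417.0, 231.0), (32.0, 32.0), 90.0) ((417.10638427734375, 230.70213317871094), 16.574689865112305) [ 0.4701 -0.1922  0.018 ] sides mm [66, 67] [[0.5034, -0.1594], [0.5029, -0.2263], [0.4367, -0.2252], [0.4375, -0.1585]]
knob ((421.2500305175781, 230.75), (8.485280990600586, 7.77817440032959), 45.0) ((421.0, 230.5), 5.02503776550293) [ 0.4713 -0.1903  0.066 ] sides mm [17, 15] [[0.4719, -0.1789], [0.4825, -0.1899], [0.4707, -0.2017], [0.46, -0.1906]]
jam ((219.5, 222.5), (21.0, 19.0), 90.0) ((219.5, 222.73809814453125), 10.842459678649902) [0.4898 0.2128 0.035 ] sides mm [43, 39] [[0.5113, 0.2326], [0.5111, 0.1933], [0.4684, 0.1931], [0.4684, 0.2324]]
[[0, 0, 76], [0, 0, 76], [150, 3, 74], [150, 4, 71], [0, 0, 69], [60, 4, 72], [90, 12, 82], [93, 26, 97], [93, 31, 100], [93, 32, 87], [90, 28, 72], [95, 24, 65], [30, 4, 57], [0, 56, 50], [3, 166, 46], [3, 226, 44], [2, 232, 45], [3, 249, 44], [4, 255, 44], [3, 243, 44], [2, 249, 43], [3, 249, 45], [4, 245, 51], [4, 247, 61], [5, 251, 67], [4, 255, 68], [4, 255, 68], [5, 248, 70], [4, 251, 69], [4, 255, 69], [4, 255, 69], [4, 251, 69], [5, 237, 70], [4, 176, 74], [4, 101, 83], [6, 61, 88], [6, 52, 74], [8, 53, 53], [8, 50, 41], [12, 34, 37], [8, 26, 39], [90, 6, 46], [90, 17, 60], [96, 18, 71], [90, 7, 76], [120, 3, 81], [0, 0, 81], [60, 3, 82], [60, 3, 82], [0, 0, 80]]
```

View pics/crop.png

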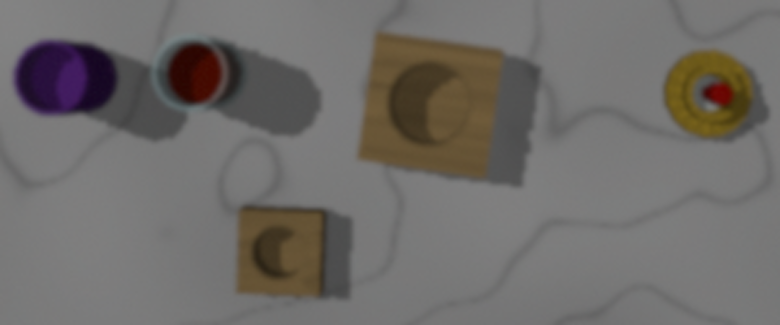

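The crop confirms the targets. The clear glass jar with dark red jam has its rim centre at about (218.4,223.3). The purple cylinder at (170,224) is the decoy. The large block's sides measure 99×99 mm, so it matches; the small one measures 67 mm and doesn't. Next I move above the jar and look from close up.

Emit:
{"op": "jog_arm", "data": {
  "translation": [
    [-36.4,-21.8,0],
    [-36.4,-21.8,0],
    [-36.4,-21.8,0],
    [-36.4,-21.8,0],
    [-36.4,-21.8,0],
    [-36.4,-21.8,0],
    [-36.4,-21.8,0],
    [-36.4,-21.8,0],
    [-36.4,-21.8,0],
    [-36.4,-21.8,0],
    [-36.4,-21.8,0],
    [-36.4,-21.8,0]
  ],
  "roll": [1.14,1.14,1.14,1.14,1.14,1.14,1.14,1.14,1.14,1.14,1.14,1.14],
  "gripper": [-1,-1,-1,-1,-1,-1,-1,-1,-1,-1,-1,-1],
  "grip_force": 20
}}

```text
t: 1.4
eef_pos: [0.4891, 0.1964, 0.2225]
tool_rot: [-0.0, 0.706, 0.708, -0.0]
force: [-0.6, -0.6, 0.5]
opening: 0.0878
finger_force: 0.0
```

Run:
```python
from h import *
c,im=snap("wrist"); cv2.imwrite("pics/w1.png",im); o=ctrl.get_obs(); print(o["t"],o["eef_pos"],rot(o["tool_rot"]).round(3).tolist(),o["joints"].round(2)); print(c)
print("tcp-proj of expected jar rim", proj(c,[.49,.195,.085]), proj(c,o["eef_pos"]))
ct=ctrl.camera_info("top"); print(onz(ct,218.4,223.3,.085))
```

```text
1.45 [0.48908723 0.19660707 0.22252316] [[-0.003, 1.0, -0.001], [1.0, 0.003, 0.0], [0.0, -0.001, -1.0]] [0.25 0.25 1.67 0.   1.22 0.25]
{'vertical_fov': 71.82666837799626, 'cx': 318.6991505648284, 'cy': 201.1658222461388, 'k1': -0.043797274347358334, 'origin': array([0.48890318, 0.2616197 , 0.38476985]), 'orientation': array([ 1.21811650e-01,  9.92552881e-01,  7.83482198e-04, -2.95423125e-04])}
tcp-proj of expected jar rim [319.8065119  194.11109548] [319.03974144 239.1730481 ]
[0.48798865 0.20343685 0.085     ]
```

View pics/w1.png

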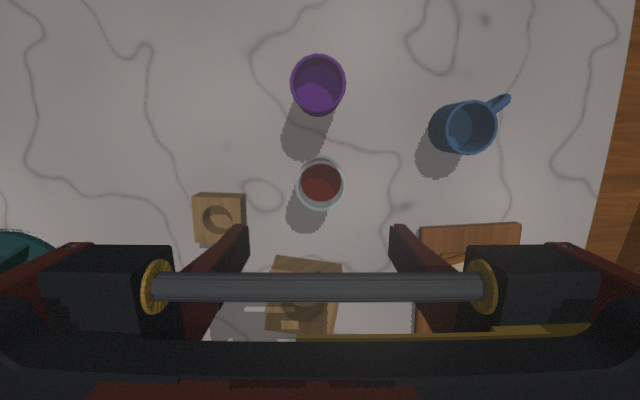

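The wrist view shows the jar's rim centre at about (319.5,185), which agrees with the top view within 2 mm (y≈0.204). The purple look-alike is clear of the fingers. I'll shift, go down and grip.

Emit:
{"op": "jog_arm", "data": {
  "translation": [
    [0.75,0,4],
    [0.75,0,8],
    [0.75,0,12],
    [0.75,0,15],
    [0.75,0,17],
    [0.75,0,17.6],
    [0.75,0,17.6],
    [0.75,0,17.6],
    [0.75,0,17.6],
    [0.75,0,17.6],
    [0.75,0,17.6],
    [0.75,0,17.6]
  ],
  "roll": [0,0,0,0,0,0,0,0,0,0,0,0],
  "gripper": [-1,-1,-1,-1,-1,-1,-1,-1,1,1,1,1],
  "grip_force": 20
}}

```text
t: 2.65
eef_pos: [0.4904, 0.203, 0.0471]
tool_rot: [0.0, 0.707, 0.707, 0.0]
force: [1.7, -0.3, 1.4]
opening: 0.0591
finger_force: 0.7
```

Emit:
{"op": "jog_arm", "data": {
  "translation": [
    [0,0,0],
    [0,0,0],
    [0,0,-2],
    [0,0,-4],
    [0,0,-6],
    [0,0,-8],
    [0,0,-8],
    [0,0,-8]
  ],
  "roll": [0,0,0,0,0,0,0,0],
  "gripper": [1,1,1,1,1,1,1,1]
}}

```text
t: 3.45
eef_pos: [0.4898, 0.203, 0.1262]
tool_rot: [-0.0, 0.707, 0.707, -0.0]
force: [0.1, 0.3, -2.4]
opening: 0.0582
finger_force: 20.0
```

Run:
```python
from h import *
o=ctrl.get_obs(); print(o["eef_pos"],o["opening"],o["force"])
c,im=snap("wrist"); ct,it=snap("top"); cs,isc=snap("scene")
p=o["eef_pos"]; rim=p+[0,0,.039]
def crop(im,c,s,w=95,h=75,f=4):
    u,v=proj(c,rim).astype(int); x,y=max(u-w//2,0),max(v-h//2,0); print(x,y,proj(c,rim)); return cv2.resize(im[y:y+h,x:x+w],(400,300),interpolation=cv2.INTER_CUBIC)
cv2.imwrite("pics/g1.png",np.hstack([crop(im,c,1,160,120),crop(isc,cs,1,100,75)]))
```

```text
[0.48979658 0.20297098 0.12620735] 0.05824881688582434 [ 0.09120615  0.30889876 -2.36289946]
239 209 [319.23379459 269.2070388 ]
361 111 [411.39291578 148.9813885 ]
```

View pics/g1.png

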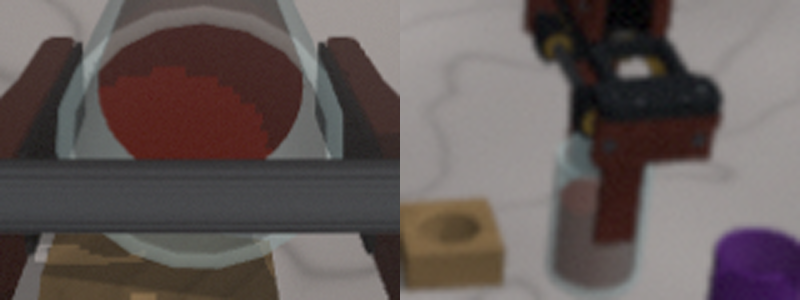

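The gripped jar looks upright: opening 58.2 mm, matching its diameter. Its near rim edge is at about (317,315), and the inner mouth's far edge at about (319,218) or a bit above. From these I compute where the jar axis sits in the gripper.

Run:
```python
from h import *
c,im=snap("wrist"); z=.1262+.038
print("near",onz(c,318,315,z),"sides",onz(c,239+57*.4,209+125*.4,z),onz(c,239+343*.4,209+125*.4,z))
for y in (.199,.201,.203,.205,.207):
    print(y,"near",proj(c,[.49,y-.029,z]),"far out/in",proj(c,[.49,y+.029,z]),proj(c,[.49,y+.025,z]))
cv2.imwrite("pics/col.png",im)
print(im[190:235:1,319].tolist()); print("rows 300-325",im[300:325,319].tolist())
```

```text
near [0.48844199 0.17648389 0.1642    ] sides [0.46102146 0.20810007 0.1642    ] [0.51681782 0.20819279 0.1642    ]
0.199 near [320.97478888 325.58679575] far out/in [321.30933634 220.2674465 ] [321.284929   228.33998557]
0.201 near [320.98559749 322.35301719] far out/in [321.321607   216.18380092] [321.29711011 224.31946191]
0.203 near [320.99645949 319.09249999] far out/in [321.33392132 212.0683915 ] [321.30933634 220.2674465 ]
0.205 near [321.00737483 315.80505171] far out/in [321.34627855 207.92108964] [321.321607   216.18380092]
0.207 near [321.01834347 312.49048016] far out/in [321.35867784 203.74177204] [321.33392132 212.0683915 ]
[[80, 83, 88], [81, 84, 89], [83, 85, 89], [83, 85, 89], [81, 83, 88], [80, 84, 89], [81, 83, 89], [82, 82, 88], [81, 82, 89], [81, 83, 89], [81, 83, 88], [82, 85, 90], [81, 82, 87], [81, 83, 88], [81, 83, 92], [80, 84, 94], [78, 83, 92], [81, 84, 94], [77, 82, 92], [79, 81, 93], [84, 86, 96], [98, 100, 110], [110, 113, 123], [110, 112, 120], [107, 110, 117], [105, 107, 114], [100, 103, 111], [90, 93, 104], [70, 73, 86], [38, 40, 68], [39, 42, 69], [39, 42, 70], [41, 44, 70], [37, 40, 69], [39, 44, 69], [36, 40, 67], [36, 40, 67], [36, 39, 67], [39, 43, 69], [36, 39, 67], [36, 37, 66], [40, 41, 70], [33, 37, 66], [36, 37, 67], [31, 37, 64]]
rows 300-325 [[58, 58, 57], [52, 52, 51], [78, 79, 77], [87, 93, 93], [89, 95, 93], [87, 93, 92], [87, 94, 91], [88, 93, 92], [85, 91, 90], [91, 98, 96], [104, 111, 107], [117, 122, 117], [116, 122, 118], [112, 118, 113], [107, 114, 108], [101, 108, 105], [67, 76, 83], [43, 55, 67], [46, 58, 68], [39, 52, 62], [39, 52, 64], [42, 53, 66], [40, 56, 66], [42, 57, 68], [45, 57, 67]]
```

The jar axis is at about y=0.2045, so +1.5 mm from the TCP along tool x. I'll carry it past the stand so the wrist camera can see the well unobstructed.

Emit:
{"op": "jog_arm", "data": {
  "translation": [
    [-3,-0.5,-2],
    [-7,-1,-4],
    [-11,-2,-4],
    [-15,-2.6,-4],
    [-19,-2.6,-4],
    [-23,-2.6,-4],
    [-26,-2.6,-4],
    [-28,-2.6,-4],
    [-29.3,-2.6,-4],
    [-29.3,-2.6,-4],
    [-29.3,-2.6,-4],
    [-29.3,-2.6,-4]
  ],
  "roll": [0,0,0,0,0,0,0,0,0,0,0,0],
  "gripper": [1,1,1,1,1,1,1,1,1,1,1,1]
}}

```text
t: 4.85
eef_pos: [0.4641, -0.0889, 0.1664]
tool_rot: [-0.0, 0.706, 0.708, -0.0]
force: [-0.9, 0.7, -2.0]
opening: 0.0583
finger_force: 20.0
```

Run:
```python
from h import *
c,im=snap("wrist"); o=ctrl.get_obs(); print(o["eef_pos"],o["force"],o["opening"],rot(o["tool_rot"]).round(3).tolist())
u,v=proj(c,[.464,.0275,.045]).astype(int); print(u,v)
cv2.imwrite("pics/w2.png",im)
hsv=cv2.cvtColor(im,cv2.COLOR_BGR2HSV); m=cv2.inRange(hsv,(8,60,30),(28,255,255))
k=np.zeros_like(m); k[max(v-75,0):v+75,u-75:u+75]=m[max(v-75,0):v+75,u-75:u+75]
cn=max(cv2.findContours(k,cv2.RETR_EXTERNAL,cv2.CHAIN_APPROX_NONE)[0],key=cv2.contourArea)
print(cv2.boundingRect(cn))
q=cv2.approxPolyDP(cn,8,True)[:,0]; print(q.tolist(),[onz(c,*p,.045).round(4).tolist()[:2] for p in q])
x0,y0=u-60,max(v-60,0)
cv2.imwrite("pics/w2c.png",cv2.resize(im[y0:y0+120,x0:x0+120],(600,600),interpolation=cv2.INTER_CUBIC)); print(x0,y0)
```

```text
[ 0.46413071 -0.08887303  0.16649842] [ 0.01781365  0.52223972 -1.97335633] 0.05826296553217301 [[-0.002, 1.0, -0.001], [1.0, 0.002, 0.0], [0.0, -0.001, -1.0]]
319 78
(265, 16, 118, 124)
[[276, 16], [265, 124], [363, 139], [382, 33]] [[0.424, 0.082], [0.4102, -0.0153], [0.5082, -0.0298], [0.5227, 0.0678]]
259 18
```

View pics/w2c.png

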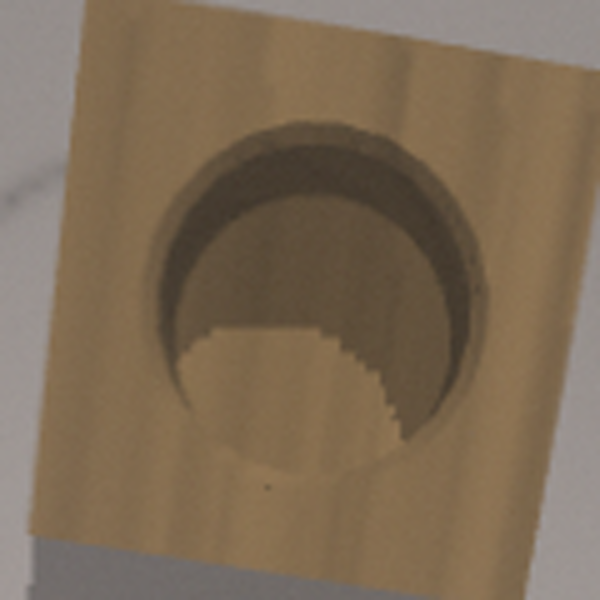

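The well's mouth spans x 148–490 and y 120–485 in the crop, so its centre is at about (322.8,78.4) in the image. That gives (0.467,0.027), and the block's corners give (0.466,0.026). Correcting the top view by the offset it showed for the jar puts it at x≈0.466 as well. I aim the TCP at (0.4665,0.026).

Emit:
{"op": "jog_arm", "data": {
  "translation": [
    [3,0.24,0],
    [7,0.24,0],
    [10,0.24,2],
    [11.5,0.24,4],
    [11.5,0.24,6],
    [11.5,0.24,6.5],
    [11.5,0.24,6.5],
    [11.5,0.24,6.5],
    [11.5,0.24,7],
    [11.5,0.24,7.4],
    [11.5,0.24,7.8],
    [11.5,0.24,7.8]
  ],
  "roll": [0,0,0,0,0,0,0,0,0,0,0,0],
  "gripper": [1,1,1,1,1,1,1,1,1,1,1,1]
}}

```text
t: 6.1
eef_pos: [0.4663, 0.0249, 0.0882]
tool_rot: [-0.0, 0.707, 0.707, -0.0]
force: [-0.7, 0.1, -2.5]
opening: 0.0586
finger_force: 20.0
```

Run:
```python
from h import *
o=ctrl.get_obs(); print(o["eef_pos"],o["force"],o["ft_torque"])
```

```text
[0.46625579 0.02488443 0.08824482] [-0.67675391  0.09179651 -2.53354132] [-0.07506553  0.08264462 -0.00853988]
```

Emit:
{"op": "jog_arm", "data": {
  "translation": [
    [0,0,0.3],
    [0,0,0.6],
    [0,0,0.9],
    [0,0,1.2],
    [0,0,1.2]
  ],
  "roll": [0,0,0,0,0],
  "gripper": [1,1,1,1,1]
}}

```text
t: 6.6
eef_pos: [0.4663, 0.0251, 0.0762]
tool_rot: [-0.0, 0.707, 0.707, -0.0]
force: [0.1, -0.6, -1.8]
opening: 0.0586
finger_force: 20.0
```

Emit:
{"op": "jog_arm", "data": {
  "translation": [
    [0,0,0.4],
    [0,0,0.8],
    [0,0,1.2],
    [0,0,1.6],
    [0,0,2.0],
    [0,0,2.2],
    [0,0,2.3],
    [0,0,2.35],
    [0,0,2.35]
  ],
  "roll": [0,0,0,0,0,0,0,0,0],
  "gripper": [1,1,1,1,1,1,1,1,1]
}}

```text
t: 7.5
eef_pos: [0.4667, 0.025, 0.0532]
tool_rot: [0.0, 0.707, 0.707, -0.0]
force: [-0.1, 0.3, -1.4]
opening: 0.0587
finger_force: 20.0
```

Emit:
{"op": "jog_arm", "data": {
  "translation": [
    [0,0,0.1],
    [0,0,0.1],
    [0,0,0.1],
    [0,0,0.1],
    [0,0,0.1],
    [0,0,0.1],
    [0,0,-3],
    [0,0,-6],
    [0,0,-10],
    [0,0,-13],
    [0,0,-15],
    [0,0,-15]
  ],
  "roll": [0,0,0,0,0,0,0,0,0,0,0,0],
  "gripper": [1,1,-1,-1,-1,-1,-1,-1,-1,-1,-1,-1]
}}

```text
t: 8.7
eef_pos: [0.4688, 0.0249, 0.206]
tool_rot: [0.002, 0.707, 0.707, 0.002]
force: [-0.3, 0.2, 0.4]
opening: 0.0879
finger_force: 0.0
```

Emit:
{"op": "jog_arm", "data": {
  "translation": [
    [-4,0,-4],
    [-8,0,-4],
    [-12,0,-4],
    [-16,0,-4],
    [-19,0,-4],
    [-21,0.4,-4],
    [-22,0.6,-4],
    [-22,0.6,-4],
    [-22,0.6,-4]
  ],
  "roll": [0,0,0,0,0,0,0,0,0],
  "gripper": [-1,-1,-1,-1,-1,-1,-1,-1,-1]
}}

```text
t: 9.6
eef_pos: [0.4723, -0.194, 0.2424]
tool_rot: [-0.001, 0.707, 0.707, -0.0]
force: [0.2, 0.1, -0.7]
opening: 0.0877
finger_force: 0.0
```

Run:
```python
from h import *
c,im=snap("wrist"); o=ctrl.get_obs(); ct,it=snap("top"); cs,isc=snap("scene"); print(o["t"],o["eef_pos"],o["opening"])
print("lid",proj(c,[.4725,-.191,.066]),proj(c,[.4725,-.191,.034]),"jar rim",proj(c,[.4667,.0262,.09]))
hsv=cv2.cvtColor(im,cv2.COLOR_BGR2HSV)
for nm,m in(("red",cv2.inRange(hsv,(0,150,50),(8,255,255))),("brass",cv2.inRange(hsv,(15,110,40),(35,255,255)))):
  for cn in cv2.findContours(m,cv2.RETR_EXTERNAL,cv2.CHAIN_APPROX_NONE)[0]:
    if cv2.contourArea(cn)>60: print(nm,cv2.boundingRect(cn),cv2.contourArea(cn))
u,v=proj(cs,[.4667,.0262,.07]).astype(int)
a=cv2.resize(isc[v-40:v+40,u-60:u+60],(480,320),interpolation=cv2.INTER_CUBIC)
b=im[0:400,220:420]
b=cv2.resize(b,(300,600),interpolation=cv2.INTER_CUBIC)
out=np.zeros((600,790,3),np.uint8); out[:320,:480]=a; out[:,490:]=b
cv2.imwrite("pics/p1.png",out)
```

```text
9.65 [ 0.47239357 -0.19372146  0.24259828] 0.08847870801774453
lid [319.20562084 184.01089254] [319.19349424 179.75684334] jar rim [313.64262049 -24.71584532]
red (314, 181, 12, 12) 97.0
brass (297, 335, 21, 7) 73.5
brass (394, 323, 197, 18) 1597.0
brass (466, 259, 33, 56) 711.5
brass (139, 259, 34, 56) 805.0
brass (438, 212, 42, 39) 1178.0
brass (295, 156, 49, 49) 1155.5
brass (507, 97, 44, 28) 528.0
brass (485, 0, 76, 38) 841.5
brass (473, 0, 12, 37) 142.0
```

View pics/p1.png

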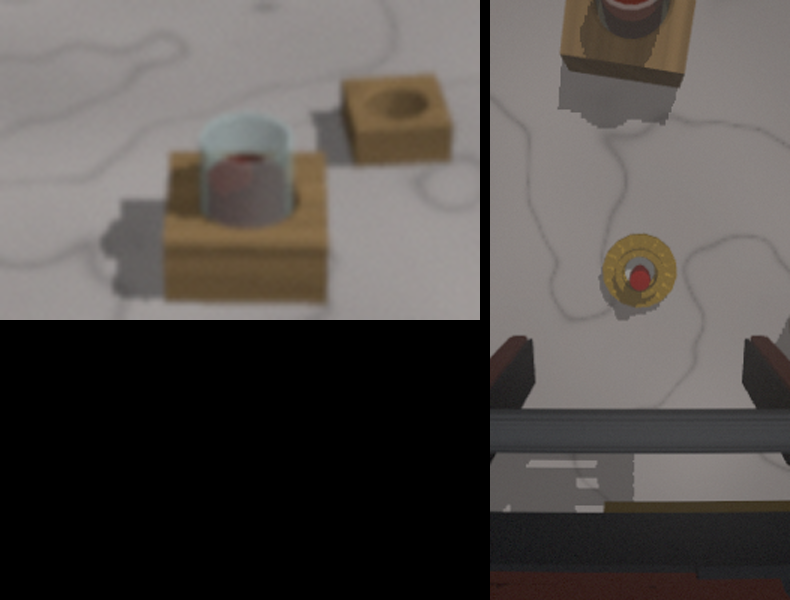

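The jar stands upright and home in the large block: its rim is about one half-height above the block top, and the shaft ring looks level. In the wrist view the red knob's top is at about (320,186) and the brass ring at (319.5,180.5), so the lids are at about (0.473,-0.193), agreeing with the top view. I'll go down and grip the knob.

Emit:
{"op": "jog_arm", "data": {
  "translation": [
    [0.05,0.05,4],
    [0.05,0.05,8],
    [0.05,0.05,12],
    [0.05,0.05,15],
    [0.05,0.05,17.5],
    [0.05,0.05,19.5],
    [0.05,0.05,20.3],
    [0.05,0.05,20.3],
    [0.05,0.05,20.3],
    [0.05,0.05,20.3],
    [0.05,0.05,20.3],
    [0.05,0.05,20.3]
  ],
  "roll": [0,0,0,0,0,0,0,0,0,0,0,0],
  "gripper": [-1,-1,-1,-1,-1,-1,-1,-1,0.2,0.4,0.5,0.5]
}}

```text
t: 10.95
eef_pos: [0.4738, -0.1947, 0.0409]
tool_rot: [0.001, 0.707, 0.707, 0.0]
force: [1.0, -0.2, -0.3]
opening: 0.0592
finger_force: 0.0
```

Emit:
{"op": "jog_arm", "data": {
  "translation": [
    [0,0,0],
    [0,0,0],
    [0,0,0],
    [0,0,0],
    [0,0,0],
    [0,0,0]
  ],
  "roll": [0,0,0,0,0,0],
  "gripper": [1,1,1,1,1,1],
  "grip_force": 25
}}

```text
t: 11.55
eef_pos: [0.4733, -0.1945, 0.0401]
tool_rot: [-0.0, 0.707, 0.707, -0.0]
force: [0.3, -0.1, 0.6]
opening: 0.0171
finger_force: 25.0
```

Emit:
{"op": "jog_arm", "data": {
  "translation": [
    [0,0,-0.5],
    [0,0,-1.5],
    [0,0,-3],
    [0,0,-5],
    [0,0,-7],
    [0,0,-9],
    [0,0,-11],
    [0,0,-12],
    [0,0,-12],
    [0,0,-12]
  ],
  "roll": [0,0,0,0,0,0,0,0,0,0],
  "gripper": [1,1,1,1,1,1,1,1,1,1]
}}

```text
t: 12.55
eef_pos: [0.473, -0.1943, 0.1599]
tool_rot: [-0.0, 0.707, 0.707, -0.0]
force: [-0.2, -0.6, -2.2]
opening: 0.0171
finger_force: 25.0
```

Run:
```python
from h import *
c,im=snap("wrist"); o=ctrl.get_obs(); cs,isc=snap("scene"); print(o["t"],o["eef_pos"],o["opening"],o["force"],o["ft_torque"])
p=np.array(o["eef_pos"])
print("exp knob top",proj(c,p+[0,0,.026]),"collar top",proj(c,p+[0,0,-.006]))
for dy in(-.004,0,.004): print(dy,proj(c,p+[0,dy,.026]),proj(c,p+[0,dy+.009,.026]),"collar far",proj(c,p+[0,dy+.022,-.006]),"brass far",proj(c,p+[0,dy+.0345,-.021]))
u,v=proj(c,p+[0,0,.01]).astype(int); x0,y0=u-60,v-75
a=cv2.resize(im[y0:y0+120,x0:x0+120],(480,480),interpolation=cv2.INTER_CUBIC); print("a",x0,y0)
u,v=proj(cs,p).astype(int); b=cv2.resize(isc[v-60:v+60,u-40:u+40],(320,480),interpolation=cv2.INTER_CUBIC)
cv2.imwrite("pics/k1.png",np.hstack([a,b]))
```

```text
12.6 [ 0.47270222 -0.19411822  0.15945367] 0.01744134996707827 [-0.01182971 -0.01720549 -2.25461359] [-0.01157508 -0.01799501  0.06506454]
exp knob top [318.57401553 256.93122395] collar top [318.60340288 235.43056657]
-0.004 [318.57074584 263.70148318] [318.57817684 248.33050563] collar far [318.61688019 208.76730091] brass far [318.63588651 184.98742618]
0 [318.57401553 256.93122395] [318.58156606 241.33843985] collar far [318.61997826 202.65602385] brass far [318.63890102 179.13509105]
0.004 [318.57733792 250.06298774] [318.58500949 234.24626268] collar far [318.62311447 196.47624716] brass far [318.64194863 173.22407284]
a 258 170
```

View pics/k1.png

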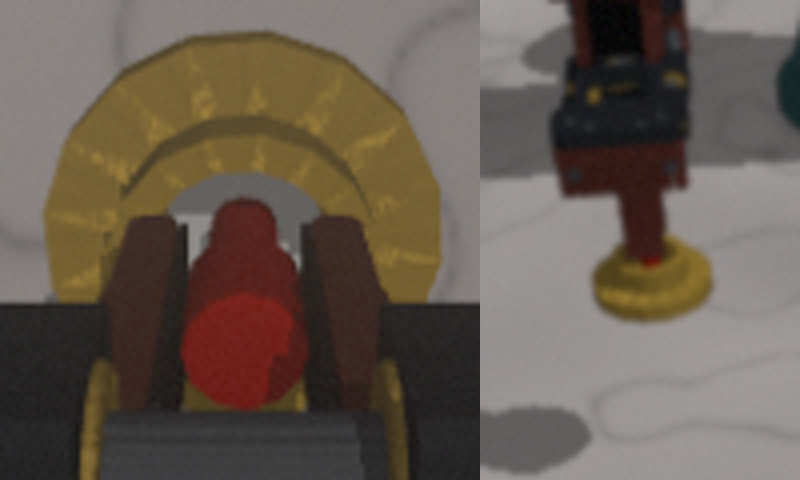

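The pair hangs level with the inner lid's flange inside the ring. The knob top is centred at (319,257.5), so its axis is within about 0.5 mm of the TCP. I'll stop short of the jar and measure its rim.

Emit:
{"op": "jog_arm", "data": {
  "translation": [
    [2,0,-1],
    [5,-0.3,-2],
    [8,-0.6,-3],
    [10.5,-0.6,-3],
    [11.4,-0.6,-3],
    [11.4,-0.6,-3],
    [11.4,-0.6,-3]
  ],
  "roll": [0,0,0,0,0,0,0],
  "gripper": [1,1,1,1,1,1,1]
}}

```text
t: 13.35
eef_pos: [0.4672, -0.0811, 0.1896]
tool_rot: [-0.0, 0.707, 0.708, -0.0]
force: [0.2, -0.1, -1.5]
opening: 0.0174
finger_force: 25.0
```

Run:
```python
from h import *
c,im=snap("wrist"); o=ctrl.get_obs(); print(o["t"],o["eef_pos"])
J=np.array([.4667,.0265,.09]); u,v=proj(c,J); print("jar exp",u,v)
for r in(.029,.025): print(r,[proj(c,J+np.array(d)*r).round(1).tolist() for d in([0,1,0],[0,-1,0],[1,0,0],[-1,0,0])])
x0,y0=int(u)-50,max(int(v)-50,0); print(x0,y0)
cv2.imwrite("pics/j1.png",cv2.resize(im[y0:y0+100,x0:x0+100],(600,600),interpolation=cv2.INTER_CUBIC))
```

```text
13.4 [ 0.4672951  -0.08132217  0.18973566]
jar exp 318.64545310440724 83.767646035372
0.029 [[318.7, 48.6], [318.6, 117.4], [351.2, 83.9], [286.1, 83.8]]
0.025 [[318.7, 53.5], [318.6, 112.9], [346.7, 83.9], [290.6, 83.8]]
268 33
```

View pics/j1.png

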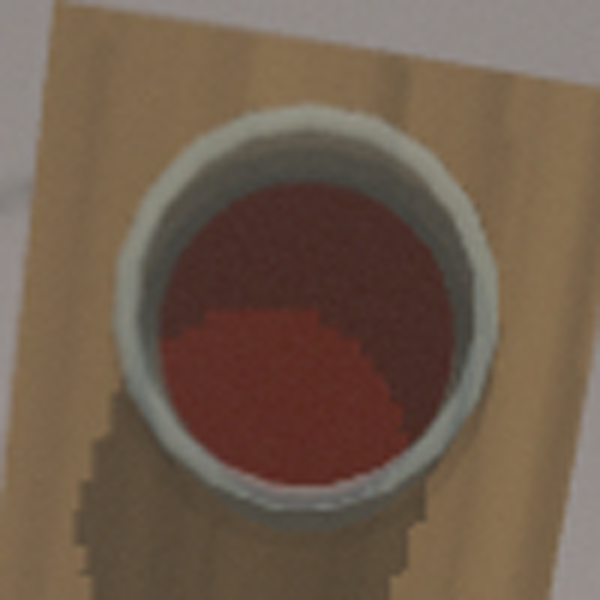

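The rim's outer edge spans u 287–351 and v 50–118.5, so the jar axis is at about (0.467,0.0255). Moving over it now.

Emit:
{"op": "jog_arm", "data": {
  "translation": [
    [2,0,0],
    [5,0,0],
    [8,0,0],
    [10,0,0],
    [10.7,0,2],
    [10.7,0,4],
    [10.7,0,5],
    [10.7,0,5.3],
    [10.7,0,5.3],
    [10.7,0,5.3],
    [10.7,0,5.3]
  ],
  "roll": [0,0,0,0,0,0,0,0,0,0,0],
  "gripper": [1,1,1,1,1,1,1,1,1,1,1]
}}

```text
t: 14.5
eef_pos: [0.4678, 0.0262, 0.1379]
tool_rot: [0.001, 0.707, 0.707, 0.0]
force: [-0.1, 0.3, -2.2]
opening: 0.0175
finger_force: 25.0
```

Emit:
{"op": "jog_arm", "data": {
  "translation": [
    [0,-0.05,0.2],
    [0,-0.05,0.4],
    [0,-0.05,0.6],
    [0,-0.05,0.8],
    [0,-0.05,0.9],
    [0,-0.05,1.0],
    [0,-0.05,1.0]
  ],
  "roll": [0,0,0,0,0,0,0],
  "gripper": [1,1,1,1,1,1,1]
}}

```text
t: 15.2
eef_pos: [0.4665, 0.0265, 0.127]
tool_rot: [-0.0, 0.707, 0.707, -0.0]
force: [-0.1, -0.2, -1.5]
opening: 0.0173
finger_force: 25.0
```

Emit:
{"op": "jog_arm", "data": {
  "translation": [
    [0,0,0.15],
    [0,0,0.3],
    [0,0,0.4],
    [0,0,0.48],
    [0,0,0.48],
    [0,0,0.48]
  ],
  "roll": [0,0,0,0,0,0],
  "gripper": [1,1,1,1,1,1]
}}

```text
t: 15.8
eef_pos: [0.4666, 0.0265, 0.1223]
tool_rot: [0.0, 0.707, 0.707, -0.0]
force: [0.1, 1.5, -1.7]
opening: 0.0173
finger_force: 25.0
```

Emit:
{"op": "jog_arm", "data": {
  "translation": [
    [0,0,0.05],
    [0,0,0.1],
    [0,0,0.1],
    [0,0,0.1]
  ],
  "roll": [0,0,0,0],
  "gripper": [1,1,1,1]
}}

```text
t: 16.2
eef_pos: [0.4669, 0.0265, 0.1221]
tool_rot: [0.0, 0.707, 0.707, 0.0]
force: [-1.5, 0.1, 5.4]
opening: 0.0175
finger_force: 25.0
```

Contact came at the height computed for the seated lid (TCP 0.122). Let go, then drop to the collar.

Emit:
{"op": "jog_arm", "data": {
  "translation": [
    [0,0,-0.05],
    [0,0,-0.05],
    [0,0,-0.05],
    [0,0,-0.05],
    [0,0,-0.05],
    [0,0,-0.05],
    [0,0,-0.05],
    [0,0,-0.05],
    [0,0,-0.05],
    [0,0,-0.05]
  ],
  "roll": [0,0,0,0,0,0,0,0,0,0],
  "gripper": [0.5,0,-0.5,-1,-1,-1,-1,-1,-1,-1]
}}

```text
t: 17.2
eef_pos: [0.4666, 0.0265, 0.1218]
tool_rot: [0.0, 0.707, 0.707, -0.0]
force: [0.1, -0.0, -0.2]
opening: 0.0866
finger_force: 0.0
```

Run:
```python
from h import *
c,im=snap("wrist"); o=ctrl.get_obs(); p=np.array(o["eef_pos"]); print(o["t"],p,o["opening"],o["force"])
hsv=cv2.cvtColor(im,cv2.COLOR_BGR2HSV); m=cv2.inRange(hsv,(15,110,40),(35,255,255))
for cn in cv2.findContours(m[:300],cv2.RETR_EXTERNAL,cv2.CHAIN_APPROX_NONE)[0]:
    b=cv2.boundingRect(cn)
    if cv2.contourArea(cn)>60: print(b)
A=np.array([.4667,.0262,0])
print("exp brass left/right/far at skirt top", [proj(c,A+np.array(d)).round(1).tolist() for d in([-.0345,0,.097],[.0345,0,.097],[0,.0345,.097],[0,.022,.116],[0,.0345,.102])])
ct,it=snap("top"); h=cv2.cvtColor(it,cv2.COLOR_BGR2HSV)
```

```text
17.25 [0.46663949 0.02653459 0.12186368] 0.08747893803857351 [-0.55323265  0.09346716  0.26606072]
(469, 259, 28, 41)
(141, 259, 33, 41)
(266, 176, 102, 97)
(515, 110, 112, 128)
exp brass left/right/far at skirt top [[271.0, 226.7], [367.3, 226.8], [319.2, 179.0], [319.2, 203.7], [319.2, 180.3]]
```

The brass ring spans u 266–368 with its far edge at v 176, so it is nested and within its side play, about 1.5 mm towards −x. I'll centre on it, go down around the collar and grip.

Emit:
{"op": "jog_arm", "data": {
  "translation": [
    [0,-0.15,0.4],
    [0,-0.15,0.8],
    [0,-0.15,1.2],
    [0,-0.15,1.5],
    [0,-0.15,1.75],
    [0,-0.15,1.75],
    [0,-0.15,1.75],
    [0,-0.15,1.75]
  ],
  "roll": [0,0,0,0,0,0,0,0],
  "gripper": [-1,-1,-1,-1,-1,-1,-1,-1]
}}

```text
t: 18.1
eef_pos: [0.4653, 0.0265, 0.1045]
tool_rot: [0.0, 0.707, 0.707, 0.0]
force: [-0.4, 0.2, -0.0]
opening: 0.088
finger_force: 0.0
```

Emit:
{"op": "jog_arm", "data": {
  "translation": [
    [0,0,0],
    [0,0,0],
    [0,0,0],
    [0,0,0],
    [0,0,0],
    [0,0,0],
    [0,0,0],
    [0,0,0],
    [0,0,0],
    [0,0,0],
    [0,0,0],
    [0,0,0]
  ],
  "roll": [0,0,0,0,0,0,0,0,0,0,0,0],
  "gripper": [-0.6,-0.3,-0.1,0,0.1,0.2,1,1,1,1,1,1],
  "grip_force": 15
}}

```text
t: 19.3
eef_pos: [0.4651, 0.0265, 0.1043]
tool_rot: [-0.0, 0.707, 0.707, -0.0]
force: [0.1, 0.3, -0.0]
opening: 0.0434
finger_force: 15.0
```

Emit:
{"op": "jog_arm", "data": {
  "translation": [
    [0,0,-0.3],
    [0,0,-0.6],
    [0,0,-0.9],
    [0,0,-1.2],
    [0,0,-1.5],
    [0,0,-1.8],
    [0,0,-2.1],
    [0,0,-2.4],
    [0,0,-2.4],
    [0,0,-2.4]
  ],
  "roll": [0,0,0,0,0,0,0,0,0,0],
  "gripper": [1,1,1,1,1,1,1,1,1,1]
}}

```text
t: 20.3
eef_pos: [0.4651, 0.0265, 0.1284]
tool_rot: [0.0, 0.707, 0.707, 0.0]
force: [-0.1, -0.3, -0.8]
opening: 0.0439
finger_force: 15.0
```

Run:
```python
from h import *
o=ctrl.get_obs(); print(o["eef_pos"],o["force"],o["ft_torque"],o["opening"])
c,im=snap("wrist")
hsv=cv2.cvtColor(im,cv2.COLOR_BGR2HSV)
m=cv2.inRange(hsv,(0,150,50),(8,255,255)); n=cv2.inRange(hsv,(15,110,40),(35,255,255))
for k in(m,n):
  print([cv2.boundingRect(q) for q in cv2.findContours(k[:300],cv2.RETR_EXTERNAL,cv2.CHAIN_APPROX_NONE)[0] if cv2.contourArea(q)>60])
print("knob top seated",proj(c,[.4667,.0262,.148]),"brass far/left/right",[proj(c,o["eef_pos"]+np.array(d)).round(1).tolist() for d in([0,.0345,-.002],[-.0345,0,-.002],[.0345,0,-.002])])
```

```text
[0.46514475 0.02652888 0.12842696] [-0.06726477 -0.26271957 -0.76992834] [-0.02664845  0.0671564   0.04546414] 0.04385725978579702
[(306, 220, 31, 47)]
[(399, 260, 14, 40), (225, 260, 19, 40), (264, 180, 109, 93), (512, 111, 110, 123)]
knob top seated [321.91744074 253.08659907] brass far/left/right [[319.1, 184.7], [264.8, 238.1], [373.3, 238.2]]
```

Only about 1 N is carried, so it's the outer lid alone. Continue the lift.

Emit:
{"op": "jog_arm", "data": {
  "translation": [
    [0,0,-0.7],
    [0,0,-1.5],
    [0,0,-2.4],
    [0,0,-3.3],
    [0,0,-4.2],
    [0,0,-5.1],
    [0,0,-6],
    [0,0,-6.8],
    [0,0,-7.5],
    [0,0,-8],
    [0,0,-8],
    [0,0,-8]
  ],
  "roll": [0,0,0,0,0,0,0,0,0,0,0,0],
  "gripper": [1,1,1,1,1,1,1,1,1,1,1,1]
}}

```text
t: 21.55
eef_pos: [0.465, 0.0265, 0.2082]
tool_rot: [-0.0, 0.707, 0.707, -0.0]
force: [-0.1, -0.2, -1.6]
opening: 0.0438
finger_force: 15.0
```

Run:
```python
from h import *
o=ctrl.get_obs(); print(o["t"],o["eef_pos"],o["force"],o["opening"],o["finger_force"])
cs,isc=snap("scene"); c,im=snap("wrist")
u,v=proj(cs,[.4667,.0262,.13]).astype(int)
a=cv2.resize(isc[v-75:v+75,u-50:u+50],(400,600),interpolation=cv2.INTER_CUBIC)
b=cv2.resize(im[120:320,260:390],(390,600),interpolation=cv2.INTER_CUBIC)
cv2.imwrite("pics/end.png",np.hstack([a,b]))
print(u-50,v-75,"knob top/rim/block",proj(cs,[.4667,.0262,.148]),proj(cs,[.4667,.0262,.09]),proj(cs,[.4667,.0262,.045]))
```

```text
21.55 [0.46502812 0.02651848 0.20824944] [-0.06102406 -0.22371891 -1.56571054] 0.04376610311573877 14.999850148160476
284 87 knob top/rim/block [334.85091855 155.55083537] [334.78814846 175.91367266] [334.74175    190.88859662]
```

View pics/end.png

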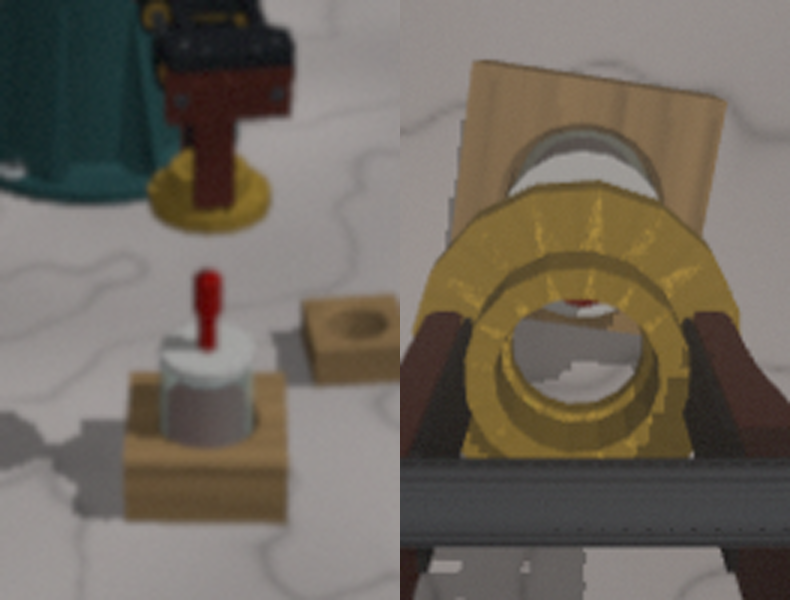

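The brass lid is held level well above the knob (crop (210,190) against the knob at (207,280)). The inner lid sits flat on the jar, and the jar is home in the stand. Handing in.

```bash
python3 -c "
from cell import ctrl
print(ctrl.sign_off())"
```

```text
the job is handed in; nothing more can be done
None
```

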